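# Turn the hold-down arm of a glass-cutting board end for end

## Task

The hold-down arm of the glass-cutting board is on its pivot pin by the T-shaped end. Lift it off, turn it end for end and refit it on the same pin by its round end, lying flat along the board so that the T-bar end is now out over the black pad. Leave the loose piece of glass and the shorter spare arm where they are.

Things in the scene. Friction and masses are not known exactly. Their poses are not given: they have to be found in the camera images.
- pivot_board: Fixed plywood board, 300x130x12 mm, with a black pad flush in its top. Origin: on the pivot pin's axis, at the underside (table level); z up, x along the board from the pin over the pad. Spans x -75..225, y -65..65 mm; top at z 12. Steel pin: tip at z 44, tapers from 18 mm diameter at the foot to 8 at the tip.
- holdarm: Loose aluminium arm, 0.35 kg, 14 mm thick. Origin: underside, midway between its two 26 mm through eyes; z up. Round end (60 mm ring): eye at x +80 mm. T end (56 mm plate, 110 mm crossbar at x -117): eye at x -80, on the pin at the start, x along the board's x; at the end opposite. On the middle a wooden grip block: 56 along x, 26 wide along y (grasp across this), top 50 above the underside.
- spare_arm: A bystander: a shorter loose spare arm, 176 mm long, with a round eye at both ends and the same wooden grip block, lying on the table to one side of the board. Origin: the middle of its underside; x along its length. Leave it alone.
- glass: A bystander: a loose piece of thick, clear, pale green glass, 170 x 90 x 12 mm, lying on the table on the other side of the board. Origin: the middle of its underside; x along its length. Leave it alone.

How it is judged:
By the outcome, as a careful person would: the job done as asked, in the order asked, and still so for the second after the job is handed in, with the robot touching nothing.
It also fails if it takes over 42 s, if anything falls off the work surface, if the arm or the gripper's body presses on something with over 40 N, if the wrist force passes 120 N, or if a joint passes its speed limit or range.

## Robot

A 6-joint arm with a two-finger parallel gripper is mounted at the origin on the work surface. World frame = base frame: x ahead of the robot, y to its left, z up, the work surface at z = 0. Lengths are in mm, angles in degrees, forces in N, time in s.
With the tool pointing down it reaches from about 350 to 850 mm from the base axis. Payload 8.1 kg.
Tool frame: the origin (TCP) lies midway between the tips of the shut fingers; the grasp point (between the pads) lies 19 mm behind it; z points along the fingers, y is the line along which they close (so a half turn about z gives the same grasp; the last joint's range is limited). The gripper opens to 85 mm and grips with 20 to 120 N. Pads are 22 mm wide; open, the fingers measure 114 mm over their backs; the gripper's body (76 mm by 85 mm) begins 54 mm behind the grasp point. The pads swing forward as they close: fully open they stand 13 mm farther back than shut.
Start: joints at [-79.549, 7.471, 85.268, -0, 87.261, -4.893], TCP at [158.787, -578.612, 231.292] pointing down, gripper open.
Joint ranges: [-169.43, 169.43], [-51.17, 129.36], [1.28, 143.12], [-76.62, 256.62], [0, 156.53], [-152.29, 152.29]. Speed limits (degrees/s): [136.94, 136.94, 159.86, 180, 180, 180].

## Interface

Orientations are given as [roll, pitch, yaw] about the fixed x, y, z axes, in that order (R = Rz(yaw) Ry(pitch) Rx(roll)).
In Python, from bench import sense, snapshot, order, finder gives the robot as it stands.
- The arm moves only by the tool send_rows, never from a script. Its argument "steps" is a list of rows, each a list of 2 entries, a list of its own where there are three numbers: the shift along the world's x, y, z in units of 30 mm (1.0 is 30 mm), then the turn, a rotation vector about the world's x, y, z in rad. In form: [[[dx, dy, dz], [wx, wy, wz]], ...]. A call has 1 to 10 rows; each row is the pose to reach, as a shift and turn from the pose commanded when the call began; what a row does not reach only later rows make up. A row lasts 1/8 s, in which the tool goes at most 62.5 mm and 10.7 degrees, less where a joint would pass 70% of its speed; a pose out of reach is approached as far as the arm can. A call with a gripper value outside its range is refused whole. "fingers" is the closure, from 0 (fully open) to 1 (shut), set as the call begins (left out, the last holds). The fingers move at their own pace and stop on an object; "squeeze" is the grip in N (left out, the last holds). Time passes only in rows, so rows that repeat a pose let the fingers close. It gives the time, the measured TCP pose, the force, the opening and the grip force at its end, in the units of the state.
- sense(): the state, without advancing time (a new reading comes with each control period).
- snapshot(name): name is "side" or "top"; returns a dict with "img" (384x512x3 uint8, red, green, blue), "K" (3x3 intrinsics, pixels), "pose" (4x4, takes a point from camera to world coordinates). Camera axes: x right, y up, looking along -z (the intrinsics and any distortion apply to the point x, -y, -z); pixel columns grow to the right and rows downward; lengths in mm; the calibration is good to about 2 mm. A picture is of the moment at which its call begins. There is no depth.
- order.hand_in(): hands the job in; it is judged then, once.
Trained networks look in the newest picture that a camera, given by its name, has taken for a name from the list of things; names that differ only in an ending like _2 or _b are one class to them, and where a whole thing is asked for, a point or a joint stands for the part that bears it (a point fixed in the world has none). Each returns a list of dicts, best first, with "confidence" (0 to 1); they miss things now and then, are a little off and sometimes report something else, mostly with a low value. They report only what shows in the picture. A call takes as long as a camera call.
- finder.find_in(label, camera): "box" ([left, top, width, height] as shares, 0 to 1, of the picture: columns of its width, rows of its height, round what is visible of it).
- finder.trace(label, camera): "mask" (384x512 bool, what is visible of it) and "box" ([left, top, width, height] as shares, 0 to 1, of the picture: columns of its width, rows of its height, round what is visible of it).
- finder.pinpoint(label, camera): "at" ([column, row] as shares, 0 to 1, of the picture: columns of its width, rows of its height: a listed point, or the origin of a listed thing).
The state is a dict: "time": time; "joint_pos": joint angles; "qd": joint speeds; "joint_efforts": joint torques, N m; "tool_pos": TCP position; "tcp_rot": TCP orientation; "ft_force": force on the tool from outside, world axes, zero at the start; "wrist_torque": the same for the moment, N m; "finger_gap": finger opening in mm; "grip_force": force on a finger pad.
Only numpy, scipy, OpenCV 4.12 (cv2) and the standard library are available. Lean on these libraries where they do the work, as an engineer would, in place of code of your own. Each camera call takes 0.05 s, during which the arm holds its last target. There are 200 camera calls.

## Working session

There is one attempt and no reset: what is moved stays moved. The work goes in short steps, Python scripts to look and compute and a tool call to move; the robot and the scene stay as the last step left them, time stands still between calls to the robot, and variables do not carry over. Pictures are saved under pics/ and viewed, at most 10 in all, crops included, and the job is handed in when it is done.

Besides the shell and the picture viewer there is one more tool, called after ">>>" as name(argument=value, ...) on one line, values as JSON. send_rows: Moves the arm, as the interface text tells. Its arguments: {"type":"object","properties":{"steps":{"type":"array"},"fingers":{"type":"number"},"squeeze":{"type":"number"}},"required":["steps"]}

```bash
mkdir -p pics; cat > h.py <<'E'
import numpy as np, cv2
from bench import sense, snapshot, order, finder
def ray(s,col,row):
    K=s["K"];P=np.array(s["pose"]);d=np.linalg.inv(K)@np.array([col,row,1.]);d=np.array([d[0],-d[1],-d[2]])
    return P[:3,3],P[:3,:3]@d
def at_z(s,col,row,z):
    o,d=ray(s,col,row);return o+d*(z-o[2])/d[2]
def proj(s,p):
    P=np.array(s["pose"]);c=P[:3,:3].T@(np.array(p,float)-P[:3,3]);u=s["K"]@np.array([c[0],-c[1],-c[2]]);return u[:2]/u[2]
def save(s,n): cv2.imwrite(n,s["img"][:,:,::-1])
E
python3 - <<'E'
from h import *
for c in("top","side"):
    s=snapshot(c);save(s,f"pics/{c}0.png");print(c,np.round(s["pose"],2).tolist(),np.round(s["K"],1).tolist(),[k for k in s])
    for l in("pivot_board","holdarm","spare_arm","glass"):
        for f in finder.pinpoint(l,c)[:2]:
            u=np.array(f["at"])*[512,384];print(l,f["confidence"],u.round(1),at_z(s,*u,{"pivot_board":0,"holdarm":12}.get(l,0)).round(1))
    for l in("holdarm",):
        for f in finder.find_in(l,c)[:2]: print(l,f["confidence"],np.round(np.array(f["box"])*[512,384,512,384]))
E
python3 - <<'E'
import cv2,numpy as np
E
```

```text
top [[0.01, 0.99, -0.12, 363.17], [-1.0, 0.01, -0.01, 3.61], [-0.01, 0.12, 0.99, 1148.95], [0.0, 0.0, 0.0, 1.0]] [[454.7, 0.0, 263.9], [0.0, 454.7, 196.7], [0.0, 0.0, 1.0]] ['img', 'K', 'pose']
pivot_board 0.84 [324.7 169.6] [ 573.  -141.4    0. ]
spare_arm 0.92 [408.3 199.8] [ 496.6 -352.6    0. ]
glass 0.88 [129.4 223.3] [432.1 354.1   0. ]
side [[-1.0, 0.06, -0.03, 470.09], [-0.06, -0.75, 0.65, 654.64], [0.01, 0.65, 0.76, 838.03], [0.0, 0.0, 0.0, 1.0]] [[362.3, 0.0, 255.9], [0.0, 362.3, 188.4], [0.0, 0.0, 1.0]] ['img', 'K', 'pose']
pivot_board 0.89 [238.3 173.1] [ 568.  -129.4    0. ]
holdarm 0.84 [242.9 189.1] [546.4 -53.5  12. ]
spare_arm 0.65 [260.2 129.5] [ 510.8 -347.4    0. ]
glass 0.89 [275.4 338. ] [435.2 372.3   0. ]
holdarm 0.82 [214. 158.  43.  62.]
holdarm 0.74 [235. 305.  81.  63.]
```

View pics/top0.png

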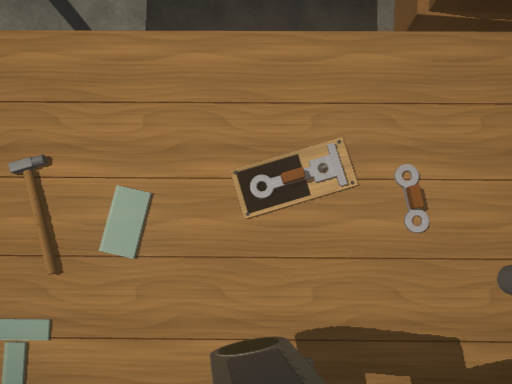

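View pics/side0.png

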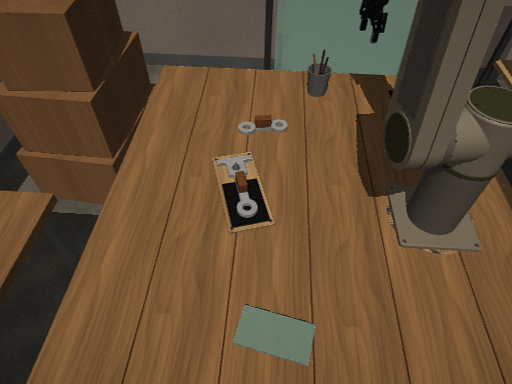

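The top view shows the board with corners near (343,138), (357,186), (247,217) and (233,171). The pin is near (323,168), the ring eye near (261,186) and the grip near (293,176). The spare arm and the glass are on either side. Next I'll measure these points more closely.

```bash
python3 - <<'E'
from h import *
s=snapshot("top")
def rect(l):
    f=finder.trace(l,"top")
    if not f: print(l,"none");return
    m=f[0]["mask"].astype(np.uint8);c=max(cv2.findContours(m,0,2)[0],key=cv2.contourArea);
    print(l,f[0]["confidence"],m.sum());return c
c=rect("pivot_board")
if c is not None:
    p=np.array([at_z(s,*q,12)[:2] for q in c[:,0,:].astype(float)],np.float32);print("board rect mm",cv2.minAreaRect(p),cv2.boxPoints(cv2.minAreaRect(p)).round(1).tolist())
rect("holdarm")
for q in [(343,138),(357,186),(247,217),(233,171)]: print(q,at_z(s,*q,12).round(1))
hsv=cv2.cvtColor(s["img"][120:235,220:370],cv2.COLOR_RGB2HSV)
save({"img":cv2.resize(s["img"][120:235,220:370],None,fx=5,fy=5,interpolation=cv2.INTER_CUBIC)},"pics/crop0.png")
E
```

```text
pivot_board 0.72 4201
board rect mm ((551.6216430664062, -59.87013244628906), (130.65130615234375, 299.5198059082031), 16.988609313964844) [[445.3999938964844, 64.30000305175781], [532.9000244140625, -222.1999969482422], [657.9000244140625, -184.0], [570.2999877929688, 102.4000015258789]]
holdarm 0.9 1564
(343, 138) [ 653.1 -187.3   12. ]
(357, 186) [ 529.4 -220.9   12. ]
(247, 217) [449.2  55.7  12. ]
(233, 171) [565.9  92.6  12. ]
```

View pics/crop0.png

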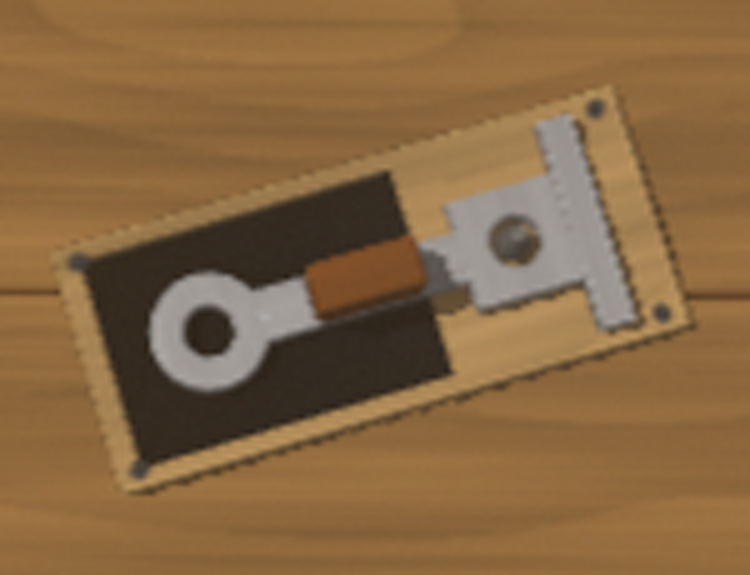

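```bash
python3 - <<'E'
from h import *
from scipy.spatial.transform import Rotation as R
s=snapshot("top");st=sense();print({k:np.round(v,2).tolist() for k,v in st.items()})
M=R.from_euler("xyz",st["tcp_rot"],degrees=True).as_matrix();print(M.round(3).tolist())
o=lambda x,y:((x+.5)/5-.5+220,(y+.5)/5-.5+120)
pin=at_z(s,*o(515,240),40)[:2];eyeT=at_z(s,*o(513,241),26)[:2];eyeR=at_z(s,*o(208,331),26)[:2]
d=eyeR-eyeT;print("pin",pin,"eyeT",eyeT,"eyeR",eyeR,np.linalg.norm(d),np.degrees(np.arctan2(d[1],d[0])),"mid",(eyeT+eyeR)/2)
print("grip corners",[at_z(s,*o(*q),62)[:2].round(1).tolist() for q in[(305,268),(412,236),(428,290),(318,318)]])
P=finder.pinpoint("holdarm","top");print(P)
v=snapshot("side")
for n,p in dict(pin=[573.5,-131.6,44],board0=[532.9,-222.2,12]).items(): print(n,proj(v,p))
save({"img":cv2.resize(v["img"][145:240,200:290],None,fx=6,fy=6,interpolation=cv2.INTER_CUBIC)},"pics/crop1.png")
E
```

```text
{'time': 0.8, 'joint_pos': [-79.55, 7.47, 85.27, 0.0, 87.26, -4.89], 'qd': [0.07, 0.04, 0.12, -0.04, -0.06, -0.08], 'joint_efforts': [0.0, -56.93, -50.08, 0.0, 0.0, -0.0], 'tool_pos': [158.79, -578.62, 231.32], 'tcp_rot': [180.0, -0.0, 15.34], 'ft_force': [-0.39, -0.4, 0.07], 'wrist_torque': [-0.04, 0.03, -0.02], 'grip_force': 0.0, 'finger_gap': 85.42}
[[0.964, 0.265, 0.0], [0.265, -0.964, -0.0], [0.0, 0.0, -1.0]]
pin [ 570.72310744 -131.21877354] eyeT [ 572.82894273 -131.91596761] eyeR [526.34543878  20.50266672] 159.3491645098131 106.96026846500015 mid [549.58719076 -55.70665045]
grip corners [[552.2, -26.8], [568.3, -78.6], [541.8, -86.3], [527.8, -33.1]]
[{'at': [0.5715, 0.4703], 'confidence': 0.94}]
pin [236.1949013  162.69955436]
board0 [251.4467453  150.83443251]
```

View pics/crop1.png

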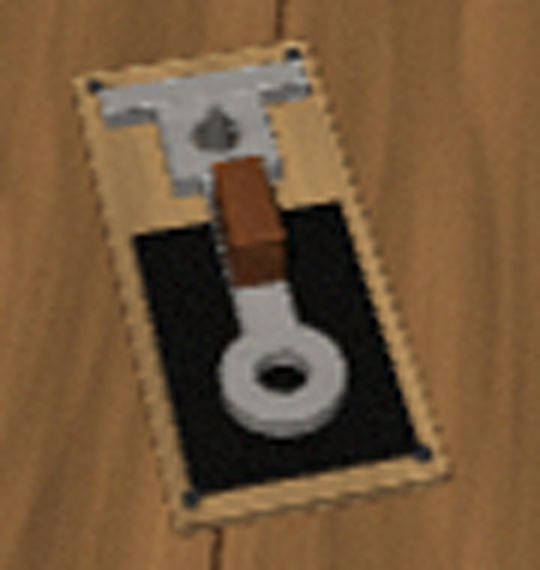

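The points agree: the pin is at about (573,-132) and the arm's middle at (549.5,-55.7), with the arm at a yaw of 107°. A straight half turn would take joint 6 to 157°, past its limit. So I'll turn it about 169°, set it on the pin 11° off, regrasp and swing it into line.

>>> send_rows(steps=[[[0.39, 0.52, 0], [0, 0, 0.05]], [[1.04, 1.39, 0], [0, 0, 0.13]], [[1.82, 2.44, 0], [0, 0, 0.22]], [[2.6, 3.5, 0], [0, 0, 0.32]], [[3.5, 4.7, 0], [0, 0, 0.43]], [[4.4, 5.9, 0], [0, 0, 0.54]], [[5.3, 7.1, 0], [0, 0, 0.65]], [[6.2, 8.3, 0], [0, 0, 0.76]], [[7.1, 9.5, 0], [0, 0, 0.87]], [[8.0, 10.7, 0], [0, 0, 0.98]]], fingers=0.2)

```text
time: 2.15
tool_pos: [399.5, -255.3, 231.4]
tcp_rot: [180.0, -0.0, 71.8]
ft_force: [1.2, -0.2, -0.3]
finger_gap: 67.6
grip_force: 0.0
```

>>> send_rows(steps=[[[0.9, 1.2, -0.2], [0, 0, 0.11]], [[1.8, 2.4, -0.5], [0, 0, 0.22]], [[2.7, 3.6, -0.9], [0, 0, 0.33]], [[3.5, 4.7, -1.4], [0, 0, 0.43]], [[4.2, 5.6, -1.9], [0, 0, 0.52]], [[4.7, 6.2, -2.4], [0, 0, 0.58]], [[4.95, 6.6, -2.8], [0, 0, 0.61]], [[5.02, 6.73, -3.0], [0, 0, 0.62]], [[5.02, 6.73, -3.0], [0, 0, 0.62]]])

```text
time: 3.28
tool_pos: [548.8, -55.8, 141.0]
tcp_rot: [-179.9, -0.0, 107.0]
ft_force: [0.4, -0.4, 0.1]
finger_gap: 68.4
grip_force: 0.0
```

```bash
python3 - <<'E'
from h import *
st=sense();print({k:np.round(st[k],2).tolist() for k in("time","tool_pos","tcp_rot","joint_pos","finger_gap")})
E
```

```text
{'time': 3.28, 'tool_pos': [548.8, -55.77, 140.97], 'tcp_rot': [-179.95, -0.01, 107.01], 'joint_pos': [-11.12, 3.56, 99.03, -0.01, 77.47, -28.12], 'finger_gap': 68.36}
```

>>> send_rows(steps=[[[0.02, 0, -0.6], [0, 0, 0]], [[0.02, 0, -1.4], [0, 0, 0]], [[0.02, 0, -2.2], [0, 0, 0]], [[0.02, 0, -2.9], [0, 0, 0]], [[0.02, 0, -3.4], [0, 0, 0]], [[0.02, 0, -3.57], [0, 0, 0]], [[0.02, 0, -3.57], [0, 0, 0]]])

```text
time: 4.15
tool_pos: [550.0, -55.9, 34.2]
tcp_rot: [-180.0, -0.0, 107.0]
ft_force: [0.2, 0.0, 0.8]
finger_gap: 68.5
grip_force: 0.0
```

>>> send_rows(steps=[[[0, 0, 0], [0, 0, 0]], [[0, 0, 0], [0, 0, 0]], [[0, 0, 0], [0, 0, 0]], [[0, 0, 0], [0, 0, 0]], [[0, 0, 0], [0, 0, 0]], [[0, 0, 0], [0, 0, 0]], [[0, 0, 0], [0, 0, 0]], [[0, 0, 0], [0, 0, 0]]], fingers=1, squeeze=70)

```text
time: 5.15
tool_pos: [550.8, -55.8, 35.2]
tcp_rot: [179.9, 0.0, 107.0]
ft_force: [-0.6, 1.7, 5.8]
finger_gap: 24.6
grip_force: 70.5
```

>>> send_rows(steps=[[[0, 0, 0.1], [0, 0, 0]], [[0, 0, 0.3], [0, 0, 0]], [[0, 0, 0.7], [0, 0, 0]], [[0, 0, 1.1], [0, 0, 0]], [[0, 0, 1.5], [0, 0, 0]], [[0, 0, 1.9], [0, 0, 0]], [[0, 0, 2.3], [0, 0, 0]], [[0, 0, 2.5], [0, 0, 0]], [[0, 0, 2.5], [0, 0, 0]]])

```text
time: 6.28
tool_pos: [550.4, -55.8, 109.8]
tcp_rot: [180.0, 0.0, 107.0]
ft_force: [0.2, 0.1, -4.2]
finger_gap: 24.6
grip_force: 69.2
```

```bash
python3 - <<'E'
from h import *
st=sense();print({k:np.round(st[k],2).tolist() for k in("time","tool_pos","tcp_rot","joint_pos","finger_gap","ft_force")})
v=snapshot("side")
save({"img":cv2.resize(v["img"][100:250,180:300],None,fx=4,fy=4,interpolation=cv2.INTER_CUBIC)},"pics/lift.png")
E
```

```text
{'time': 6.28, 'tool_pos': [550.35, -55.79, 109.79], 'tcp_rot': [179.95, 0.03, 107.02], 'joint_pos': [-11.1, 5.46, 100.45, -0.0, 74.03, -28.11], 'finger_gap': 24.55, 'ft_force': [0.19, 0.13, -4.23]}
```

View pics/lift.png

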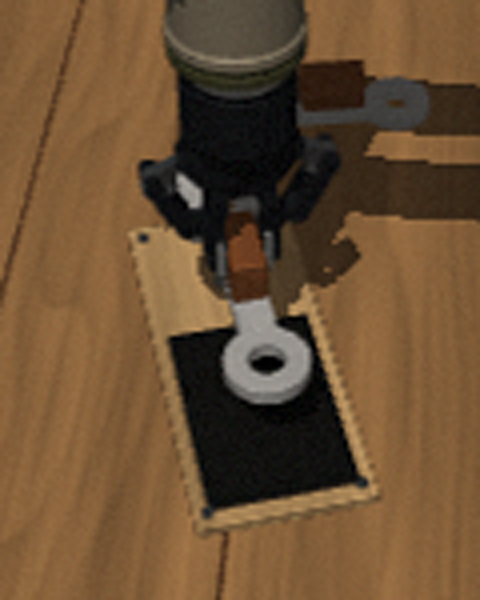

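The arm is gripped level and clear of the pin. Its ring is near (267,362) in the crop. Now I'll turn it in the air.

>>> send_rows(steps=[[[0, 0, 0], [0, 0, -0.05]], [[0, 0, 0], [0, 0, -0.15]], [[0, 0, 0], [0, 0, -0.3]], [[0, 0, 0], [0, 0, -0.46]], [[0, 0, 0], [0, 0, -0.62]], [[0, 0, 0], [0, 0, -0.78]], [[0, 0, 0], [0, 0, -0.94]], [[0, 0, 0], [0, 0, -1.1]], [[0, 0, 0], [0, 0, -1.26]], [[0, 0, 0], [0, 0, -1.42]]])

```text
time: 7.58
tool_pos: [549.4, -55.6, 108.3]
tcp_rot: [-179.9, 0.1, 25.4]
ft_force: [-0.0, -0.4, -4.2]
finger_gap: 24.9
grip_force: 69.1
```

>>> send_rows(steps=[[[0, 0, 0], [0, 0, -0.16]], [[0, 0, 0], [0, 0, -0.32]], [[0, 0, 0], [0, 0, -0.48]], [[0, 0, 0], [0, 0, -0.64]], [[0, 0, 0], [0, 0, -0.8]], [[0, 0, 0], [0, 0, -0.96]], [[0, 0, 0], [0, 0, -1.12]], [[0, 0, 0], [0, 0, -1.27]], [[0, 0, 0], [0, 0, -1.4]], [[0, 0, 0], [0, 0, -1.5]]])

```text
time: 8.82
tool_pos: [549.4, -55.6, 108.3]
tcp_rot: [179.9, 0.1, -60.5]
ft_force: [-0.5, 0.3, -4.4]
finger_gap: 25.0
grip_force: 69.1
```

>>> send_rows(steps=[[[0, 0, 0], [0, 0, -0.08]], [[0, 0, 0], [0, 0, -0.14]], [[0, 0, 0], [0, 0, -0.18]], [[0, 0, 0], [0, 0, -0.19]], [[0, 0, 0], [0, 0, -0.19]], [[0, 0, 0], [0, 0, -0.19]]])

```text
time: 9.57
tool_pos: [549.9, -55.7, 109.0]
tcp_rot: [180.0, 0.0, -71.1]
ft_force: [0.7, -0.1, -3.8]
finger_gap: 24.7
grip_force: 69.1
```

```bash
python3 - <<'E'
from h import *
st=sense();print({k:np.round(st[k],2).tolist() for k in("time","tool_pos","tcp_rot","joint_pos","finger_gap","ft_force")})
v=snapshot("top");s2=snapshot("side")
save({"img":np.hstack([cv2.resize(x["img"][r:r+130,c:c+130],None,fx=3,fy=3,interpolation=cv2.INTER_CUBIC) for x,r,c in((v,110,230),(s2,110,180))])},"pics/turned.png")
print("pin tip side",(proj(s2,[573.2,-131.8,44])-[180,110])*3+[390,0])
E
```

```text
{'time': 9.57, 'tool_pos': [549.92, -55.7, 109.05], 'tcp_rot': [179.99, 0.0, -71.14], 'joint_pos': [-11.1, 5.5, 100.48, -0.0, 74.02, 150.04], 'finger_gap': 24.69, 'ft_force': [0.68, -0.06, -3.81]}
pin tip side [558.89475217 157.97671834]
```

View pics/turned.png

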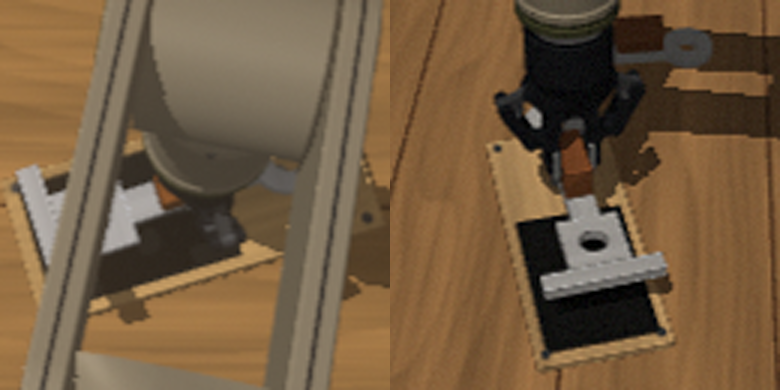

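The T end is now toward the pad, with its eye near (594,241) in the picture. The tool sits about 2.5 mm too far in x for the ring eye to be over the pin, so I'll correct that and lower.

>>> send_rows(steps=[[[-0.04, -0.01, -0.1], [0, 0, 0]], [[-0.08, -0.01, -0.3], [0, 0, 0]], [[-0.08, -0.01, -0.6], [0, 0, 0]], [[-0.08, -0.01, -0.9], [0, 0, 0]], [[-0.08, -0.01, -1.2], [0, 0, 0]], [[-0.08, -0.01, -1.4], [0, 0, 0]], [[-0.08, -0.01, -1.55], [0, 0, 0]], [[-0.08, -0.01, -1.65], [0, 0, 0]], [[-0.08, -0.01, -1.7], [0, 0, 0]], [[-0.08, -0.01, -1.7], [0, 0, 0]]])

```text
time: 10.92
tool_pos: [547.7, -56.0, 58.3]
tcp_rot: [-180.0, -0.0, -71.2]
ft_force: [-0.5, -0.0, -3.6]
finger_gap: 24.8
grip_force: 69.2
```

```bash
python3 - <<'E'
from h import *
st=sense();print({k:np.round(st[k],2).tolist() for k in("time","tool_pos","tcp_rot","joint_pos","finger_gap","ft_force")})
s2=snapshot("side");p=st["tool_pos"];d=np.array([np.cos(np.radians(st["tcp_rot"][2])),np.sin(np.radians(st["tcp_rot"][2]))])
u=proj(s2,[*(np.array(p[:2])-80*d),p[2]-34+26]);print("T eye pred in crop",(u-[180,110])*5,"R eye",np.array(p[:2])+80*d)
save({"img":cv2.resize(s2["img"][110:230,180:300],None,fx=5,fy=5,interpolation=cv2.INTER_CUBIC)},"pics/low.png")
E
```

```text
{'time': 10.92, 'tool_pos': [547.66, -56.03, 58.29], 'tcp_rot': [-179.99, -0.0, -71.17], 'joint_pos': [-11.18, 8.67, 102.8, 0.0, 68.52, 149.99], 'finger_gap': 24.77, 'ft_force': [-0.53, -0.03, -3.63]}
T eye pred in crop [345.48344943 452.12664624] R eye [ 573.48060444 -131.74929063]
```

View pics/low.png

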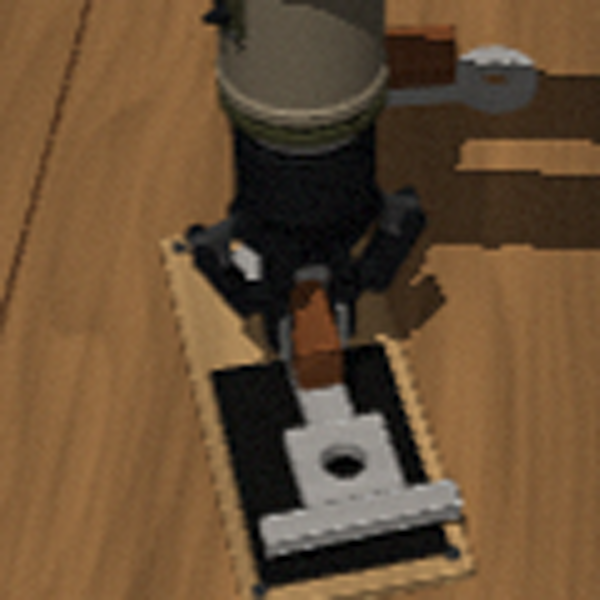

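The T eye shows at (345,460) in the crop, and I predicted (345,452). I'll check how much of that is camera bias, using the ring eye in the first side picture, which was at (247.2,207.7).

```bash
python3 - <<'E'
from h import *
s=snapshot("side")
o=lambda x,y:((x+.5)/6-.5+200,(y+.5)/6-.5+145)
print("initial ring eye from side",at_z(s,*o(283,375),26),"vs top 526.3 20.5")
o=lambda x,y:((x+.5)/5-.5+180,(y+.5)/5-.5+110)
print("now T eye",at_z(s,*o(345,459),50),"pred 521.8 19.7")
E
```

```text
initial ring eye from side [528.205481    24.80651396  26.        ] vs top 526.3 20.5
now T eye [522.97720945  23.04505471  50.        ] pred 521.8 19.7
```

The side camera shows the same bias of about 4 mm in y, so the arm is on target. I'll keep lowering.

>>> send_rows(steps=[[[0, 0, -0.15], [0, 0, 0]], [[0, 0, -0.3], [0, 0, 0]], [[0, 0, -0.42], [0, 0, 0]], [[0, 0, -0.52], [0, 0, 0]], [[0, 0, -0.6], [0, 0, 0]], [[0, 0, -0.66], [0, 0, 0]], [[0, 0, -0.7], [0, 0, 0]], [[0, 0, -0.72], [0, 0, 0]], [[0, 0, -0.74], [0, 0, 0]], [[0, 0, -0.74], [0, 0, 0]]])

```text
time: 12.28
tool_pos: [547.6, -56.0, 36.0]
tcp_rot: [-180.0, 0.0, -71.2]
ft_force: [0.0, 0.5, -2.4]
finger_gap: 25.0
grip_force: 69.2
```

>>> send_rows(steps=[[[0, 0, -0.02], [0, 0, 0]], [[0, 0, -0.04], [0, 0, 0]], [[0, 0, -0.04], [0, 0, 0]]])

```text
time: 12.65
tool_pos: [547.7, -56.0, 35.1]
tcp_rot: [-180.0, -0.0, -71.2]
ft_force: [-1.8, 0.3, 0.6]
finger_gap: 24.9
grip_force: 69.9
```

>>> send_rows(steps=[[[0, 0, 0], [0, 0, 0]], [[0, 0, 0], [0, 0, 0]], [[0, 0, 0], [0, 0, 0]], [[0, 0, 0], [0, 0, 0]], [[0, 0, 0], [0, 0, 0]], [[0, 0, 0], [0, 0, 0]]], fingers=0.2)

```text
time: 13.4
tool_pos: [547.5, -56.0, 34.7]
tcp_rot: [180.0, 0.0, -71.2]
ft_force: [-0.2, 0.7, -0.4]
finger_gap: 68.0
grip_force: 0.0
```

>>> send_rows(steps=[[[0, 0, 0.2], [0, 0, 0]], [[0, 0, 0.7], [0, 0, 0]], [[0, 0, 1.4], [0, 0, 0]], [[0, 0, 2.4], [0, 0, 0]], [[0, 0, 3.4], [0, 0, 0]], [[-0.6, -1.2, 4.4], [0, 0, 0.1]], [[-2, -3, 5.4], [0, 0, 0.2]], [[-3.2, -4.8, 6], [0, 0, 0.3]], [[-4.4, -6.6, 6.2], [0, 0, 0.4]], [[-5.6, -8.4, 6.2], [0, 0, 0.5]]])

```text
time: 14.65
tool_pos: [390.9, -291.9, 222.8]
tcp_rot: [-180.0, -0.2, -42.3]
ft_force: [1.4, -1.4, -0.8]
finger_gap: 68.5
grip_force: 0.0
```

>>> send_rows(steps=[[[-1.2, -1.8, 0], [0, 0, 0.1]], [[-2.4, -3.6, 0], [0, 0, 0.2]], [[-3.4, -5.2, 0], [0, 0, 0.3]], [[-4, -6, 0], [0, 0, 0.4]], [[-4.2, -6.4, 0], [0, 0, 0.4]], [[-4.2, -6.4, 0], [0, 0, 0.4]]])

```text
time: 15.4
tool_pos: [265.7, -482.2, 220.7]
tcp_rot: [180.0, -0.0, -19.8]
ft_force: [0.3, -0.5, -0.3]
finger_gap: 68.5
grip_force: 0.0
```

```bash
python3 - <<'E'
from h import *
v=snapshot("top");s2=snapshot("side")
save({"img":np.hstack([cv2.resize(x["img"][r:r+130,c:c+130],None,fx=3,fy=3,interpolation=cv2.INTER_CUBIC) for x,r,c in((v,110,230),(s2,110,180))])},"pics/final.png")
for l in("spare_arm","glass","holdarm"):
    for f in finder.pinpoint(l,"top")[:1]: print(l,f["confidence"],np.array(f["at"])*[512,384])
E
```

```text
spare_arm 0.97 [408.7808 198.1056]
glass 0.66 [126.4128 217.9968]
holdarm 0.7 [292.4032 179.2128]
```

View pics/final.png

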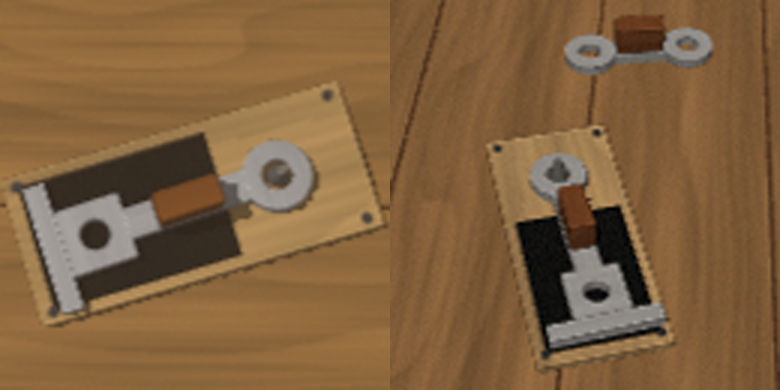

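The ring is seated on the pin at (280,175), the arm lies flat along the board, and the T-bar is over the pad end at (55,245). The spare arm and the glass haven't moved.

```bash
python3 -c "
from bench import order;print(order.hand_in())"
```

```text
the job is handed in; nothing more can be done
None
```

The hold-down arm is refitted on its pin by the round end, flat on the board and about 2° off its line, with the T-bar over the pad; the glass and spare arm were not touched, and I handed the job in at about 15.5 s.

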